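# Hang the socket caddy on the two-hook stand and lock it

### The arm

A 6-joint arm with a two-finger parallel gripper is mounted at the origin on the work surface. World frame = base frame: x ahead of the robot, y to its left, z up, the work surface at z = 0. Lengths are in m, angles in rad, forces in N, time in s.
With the tool pointing down it reaches from about 0.375 to 0.9 m from the base axis. Payload 3.1 kg.
Tool frame: the origin (TCP) lies on the centre line of the jaws, within the pads' length; the fingertips stand 22 mm ahead of it and the grasp point (between the pads) lies 3 mm ahead of it; z points along the fingers, x is the direction in which the jaws open and shut, and the axes are right-handed (so a half turn about z gives the same grasp; the last joint's range is limited). The gripper opens to 87 mm and grips with 3 to 60 N. Pads are 19 mm wide; open, the fingers measure 117 mm over their backs; the gripper's body (75 mm by 190 mm) begins 51 mm behind the grasp point.
Start: joints at [1.097, 0.527, 1.433, -0, 1.181, -0.178], TCP at [0.182, 0.598, 0.245] pointing down, gripper open.
Joint ranges: [-3.08, 3.08], [-0.75, 2.2], [0.22, 2.44], [-1.43, 4.57], [0, 2.65], [-2.85, 2.85]. Speed limits (rad/s): [2.79, 2.79, 3.14, 3.14, 3.14, 3.14].

### API

Orientations are given as a unit quaternion [x, y, z, w].
In Python, from rig import robot, camera, order gives the robot as it stands.
- The arm moves only by the shell command python3 -m pendant 'ROWS' [OPENING] [FORCE]. ROWS is JSON, a list of rows, each a list of 2 entries, a list of its own where there are three numbers: the shift along the tool's x, y, z in mm, then the turn about the tool's z in degrees. A call has 1 to 8 rows; each row shifts and turns the commanded pose from where the row before left it, along the tool's axes as they then stand; what a row does not reach is not made up. A row lasts 1/8 s, in which the tool goes at most 62.5 mm and 10.7 degrees, less where a joint would pass 70% of its speed; a pose out of reach is approached as far as the arm can. A call with a gripper value outside its range is refused whole. OPENING is the finger opening in mm, from 0 to 87, set as the call begins (- or left out, the last holds). The fingers move at their own pace and stop on an object; FORCE is the grip in N (left out, the last holds). Time passes only in rows, so rows that do not move let the fingers close. It gives the time, the measured TCP pose, the force and the opening at its end, in the units of the state.
- robot.get_obs(): the state, without advancing time (a new reading comes with each control period).
- camera(name): name is "side" or "top" or "wrist"; returns a dict with "pixels" (480x640x3 uint8, blue, green, red), "mtx" (3x3 intrinsics, pixels), "R" (3x3) and "t" (3): a world point X has camera coordinates R X + t. Camera axes: x right, y down, z forward; pixel columns grow to the right and rows downward; lengths in m; the calibration is good to about 2 mm. A picture is of the moment at which its call begins. There is no depth.
- order.hand_in(): hands the job in, once; it reports no verdict.
The state is a dict: "time": time; "q": joint angles; "joint_velocities": joint speeds; "joint_torque": joint torques, N m; "position": TCP position; "tool_rot": TCP orientation; "ft_force": force on the tool from outside, world axes, zero at the start; "moment": the same for the moment, N m; "grip_width": finger opening in m.
Only numpy, scipy, OpenCV 4.12 (cv2) and the standard library are available. Lean on these libraries where they do the work, as an engineer would, in place of code of your own. Each camera call takes 0.05 s, during which the arm holds its last target. There are 200 camera calls.

### The job

Slide the red-tabbed keeper on the tool stand fully back to clear the two yellow hooks. Carry the blue socket caddy upright and hang its bar on both hooks, making sure both sides have seated before you let go. Then slide the keeper fully forward again so that its tongues lock the bar in, leaving the other things on the bench where they are.

Things in the scene. Friction and masses are not known exactly. Their poses are not given: they have to be found in the camera images.
- keeper (a joint): Sliding keeper on the stand's top, metres: 0 = fully forward (two flat tongues block the hook mouths), 0.055 = fully back (hooks clear). Slides along the stand's x, + is back, end stops at both ends, 1.5 N of friction, stays where left. Starts at 0 to 0.012.
- keeper_tab (a point): Centre of the keeper's red upright tab, 12 mm thick (stand's x), 50 mm wide (y), 36 mm high; moves with the keeper. Push its front (-x) face to slide the keeper back, its rear (+x) face to slide it forward. The keeper's flat plate is 18 mm below this point, the fixed deck 22 mm below. Axes are the stand's.
- stand: Fixed stand: red base 170 x 210 mm, white panel, deck 178 mm above the bench. Origin on the bench under the panel's front face; x points back, away from the hooks, y along the line of the hooks, z up. Keeper tongues at y = +-85 mm, 22 mm wide, undersides 20 mm above the seated bar's centre line; tips reach x = -0.080 when forward, -0.025 when back.
- hook_left (a point): Where the centre line of the caddy's bar lies when seated in the yellow vee hook at the stand's +y side: stand frame (-0.055, 0.085, 0.160) m. The vee opens upwards, tips 16 mm above this point and 24 mm in front of it (-x), rod bottom 22 mm below it. The bar must come in over the tips from the front, with the hooks passing between the bar and the sockets. Axes are the stand's.
- hook_right (a point): The same for the hook at the stand's -y side: stand frame (-0.055, -0.085, 0.160) m; 170 mm from hook_left.
- caddy_bar (a point): Centre of the top bar of the loose blue socket caddy, 130 mm above its underside. Caddy 50 mm deep (x), 256 wide (y), 0.5 to 0.8 kg, six sockets fixed in it, tops 52 mm up. The bar runs along y, 12 mm thick, free between end plates (inner faces y = +-120 mm), with a black grip sleeve 16 mm thick, 64 mm long at its middle. z is up. Either way round will do on the hooks.
- gear: Bystander: a grey steel gear, 155 mm across, 42 mm high, origin at the centre of its underside. Leave it alone.
- bearing: Bystander: a steel bearing ring, 60 mm across, 20 mm high, origin at the centre of its underside. Leave it alone.
- bolt_cup: Bystander: an orange plastic cup, 72 mm across, 80 mm high, origin at the centre of its underside. Leave it alone.
- oil_can: Bystander: a green can, 64 mm across, 160 mm high, origin at the centre of its underside. Leave it alone.
- spanner: Bystander: a steel spanner lying flat, about 200 mm long along its own x. Leave it alone.

How it is judged:
On the way, in this order (a step that is already met when the one before it is completed fails the run):
1. keeper slid fully back (value of joint keeper above 0.047 m), for 0.1 s.
2. bar seated in both hooks while the gripper still holds the caddy (x of hook_left in the frame of caddy_bar between -0.005 and 0.005 m and y of hook_left in the frame of caddy_bar between -0.112 and 0.112 m and z of hook_left in the frame of caddy_bar between -0.005 and 0.005 m and x of hook_right in the frame of caddy_bar between -0.005 and 0.005 m and y of hook_right in the frame of caddy_bar between -0.112 and 0.112 m and z of hook_right in the frame of caddy_bar between -0.005 and 0.005 m and contact force between the fingers and caddy above 0.5 N), for 0.1 s.
3. gripper off the caddy, bar still in both hooks, keeper not yet forward (x of hook_left in the frame of caddy_bar between -0.005 and 0.005 m and y of hook_left in the frame of caddy_bar between -0.112 and 0.112 m and z of hook_left in the frame of caddy_bar between -0.005 and 0.005 m and x of hook_right in the frame of caddy_bar between -0.005 and 0.005 m and y of hook_right in the frame of caddy_bar between -0.112 and 0.112 m and z of hook_right in the frame of caddy_bar between -0.005 and 0.005 m and contact force between the fingers and caddy below 0.1 N and value of joint keeper above 0.03 m), for 0.1 s.
At the end, for the whole second after the job is handed in: The caddy hangs upright (within 0.2 rad) and about still, its bar's centre line within 5 mm of the seat of both hooks and both hooks between its end plates; the keeper is within 7 mm of fully forward (x of hook_left in the frame of caddy_bar between -0.005 and 0.005 m and y of hook_left in the frame of caddy_bar between -0.112 and 0.112 m and z of hook_left in the frame of caddy_bar between -0.005 and 0.005 m and x of hook_right in the frame of caddy_bar between -0.005 and 0.005 m and y of hook_right in the frame of caddy_bar between -0.112 and 0.112 m and z of hook_right in the frame of caddy_bar between -0.005 and 0.005 m and value of joint keeper below 0.007 m and linear speed of caddy below 0.05 m/s and angular speed of caddy below 0.6 rad/s and angle between caddy's own z axis and vertical below 0.2 rad); the robot touches nothing.
It fails at once if the caddy is tipped by more than 40 degrees (angle between caddy's own z axis and vertical above 0.7 rad).
It fails at once if a bystander is moved by more than 30 mm (distance of any of gear, bearing, bolt_cup, oil_can, spanner from where it was at the start of the episode above 0.03 m).
It also fails if it takes over 72 s, if anything falls off the work surface, if the arm or the gripper's body presses on something with over 40 N, if the wrist force passes 120 N, or if a joint passes its speed limit or range.

## Working session

There is one attempt and no reset: what is moved stays moved. The work goes in short steps, Python scripts to look and compute and a shell command to move; the robot and the scene stay as the last step left them, time stands still between calls to the robot, and variables do not carry over. Pictures are saved under pics/ and viewed, about 8 in all and at most 12, crops included, and the job is handed in when it is done.

```bash
ls; mkdir -p pics; python3 - <<'E'
from rig import robot,camera
import cv2,json
o=robot.get_obs(); print(o)
for n in ["side","top"]:
    c=camera(n); cv2.imwrite(f"pics/{n}0.png",c["pixels"]); print(n,c["mtx"].tolist(),c["R"].round(4).tolist(),c["t"].round(4).tolist())
E
```

```text
pics
{'time': 0.0, 'q': array([ 1.09751445e+00,  5.28488059e-01,  1.43388399e+00,  4.61511525e-06,
        1.18139283e+00, -1.78509029e-01]), 'joint_velocities': array([ 0.00020149,  0.00079997,  0.00215388, -0.00120993, -0.00040597,
       -0.00022436]), 'joint_torque': array([-1.36513547e-03, -4.40041065e+01, -1.76592797e+01,  6.29860489e-02,
        5.84425055e-02, -1.46657344e-04]), 'position': array([0.18123922, 0.59743795, 0.24356396]), 'tool_rot': array([ 8.03281600e-01,  5.95598432e-01, -9.74401216e-04,  4.79781726e-04]), 'ft_force': array([-0.68901095,  0.634699  ,  0.31267814]), 'moment': array([-0.02781372,  0.01093103, -0.03582708]), 'grip_width': 0.08727635131738258}
side [[546.0881180507533, 0.0, 323.0065801453902], [0.0, 546.0881180507533, 237.6444639593481], [0.0, 0.0, 1.0]] [[0.9564, -0.2921, 0.0067], [-0.1661, -0.5623, -0.8101], [0.2404, 0.7736, -0.5863]] [-0.5379, 0.2101, 1.4356]
top [[482.44470378154375, 0.0, 332.5676197028739], [0.0, 482.44470378154375, 227.14395270455617], [0.0, 0.0, 1.0]] [[0.0151, -0.9998, 0.0121], [-0.9853, -0.0169, -0.1699], [0.1701, -0.0094, -0.9854]] [-0.044, 0.5671, 1.3626]
```

View pics/side0.png

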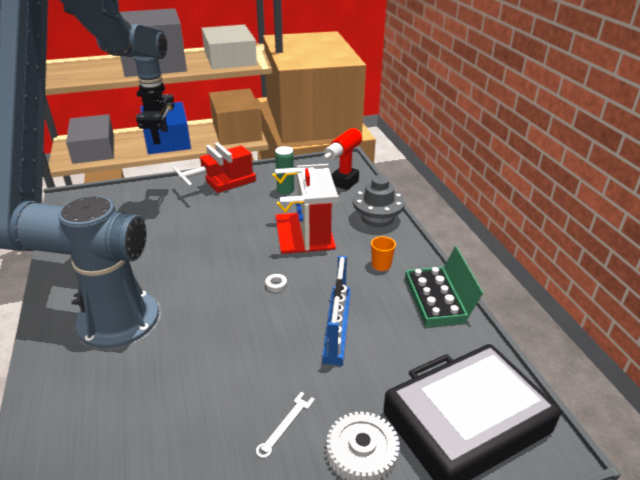

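View pics/top0.png

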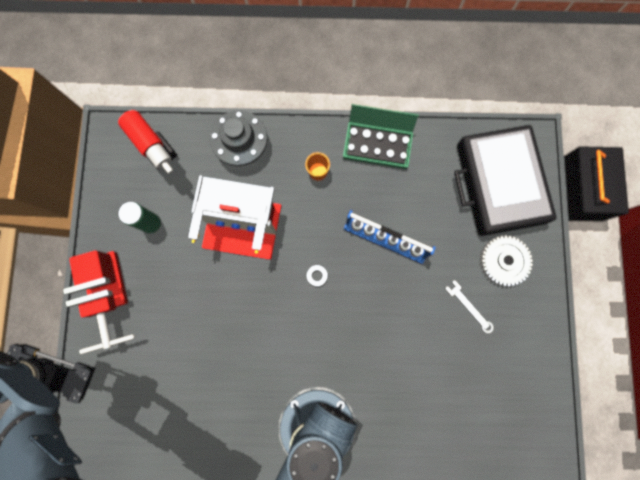

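The side view shows the stand at about (305,210), with the caddy at (338,310). In the top view the red tab is at (229,209), the hook tips at (194,240) and (259,247), and the caddy runs from (347,213) to (432,255). I'll zoom in next.

```bash
python3 - <<'E'
import cv2,numpy as np
s=cv2.imread("pics/side0.png");t=cv2.imread("pics/top0.png")
def cr(im,x,y,w,h): return cv2.resize(im[y:y+h,x:x+w],(400,300),interpolation=cv2.INTER_CUBIC)
cv2.imwrite("pics/z1.png",np.vstack([np.hstack([cr(t,180,170,112,84),cr(t,335,195,112,84)]),np.hstack([cr(s,260,155,112,84),cr(s,265,250,160,120)])]))
E
```

```text
(no output)
```

View pics/z1.png

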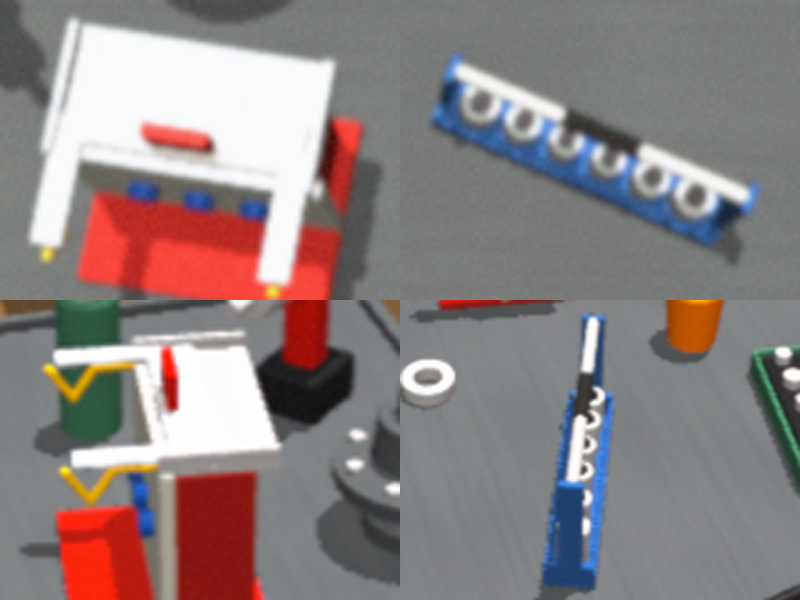

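Top-left is the stand, with the tab centred at crop (177,137) and yellow tips at (47,253) and (272,291). Top-right is the caddy, with the bar running from (457,72) to (747,198) and the sleeve at (603,130). The bottom crops show the vee hooks with the tongues over their mouths, and the caddy's sleeve at (584,396).

```bash
cat > h.py <<'E'
import numpy as np, cv2
def P(c): return c["mtx"]@np.c_[c["R"],c["t"]]
def tri(cs,uv):
    A=[]
    for c,(u,v) in zip(cs,uv):
        p=P(c); A+= [u*p[2]-p[0], v*p[2]-p[1]]
    A=np.array(A); A/=np.linalg.norm(A[:,:3],axis=1)[:,None]
    X=np.linalg.lstsq(A[:,:3],-A[:,3],rcond=None)[0]
    e=[np.hypot(*((q:=P(c)@np.r_[X,1])[:2]/q[2]-np.array(u))) for c,u in zip(cs,uv)]
    return X,np.round(e,1)
def onz(c,uv,z):
    d=c["R"].T@np.linalg.inv(c["mtx"])@np.r_[uv,1]; o=-c["R"].T@c["t"]
    return o+d*(z-o[2])/d[2]
def proj(c,X): q=P(c)@np.r_[X,1]; return (q[:2]/q[2]).round(1)
def blobs(im,lo,hi,amin=8):
    m=cv2.inRange(cv2.cvtColor(im,cv2.COLOR_BGR2HSV),lo,hi)
    n,l,s,c=cv2.connectedComponentsWithStats(m)
    return [(c[i].round(1).tolist(),s[i].tolist()) for i in range(1,n) if s[i][4]>=amin]
def pose(o):
    from scipy.spatial.transform import Rotation as R
    return o["position"],R.from_quat(o["tool_rot"]).as_matrix()
E
python3 - <<'E'
from h import *
from rig import camera,robot
S=camera("side");T=camera("top")
np.set_printoptions(precision=4,suppress=True)
t=lambda x,y,ox,oy,k:(ox+x/k-.0,oy+y/k)
k=400/112
pts={"tab":((177,137),(170,78)),}
print("tab",tri([T,S],[t(177,137,180,170,k),t(170,78,260,155,k)]))
print("sleeve",tri([T,S],[t(203,130,335,195,k),t(184,96,265,250,2.5)]))
print("endL",tri([T,S],[t(57,72,335,195,k),t(193,20,265,250,2.5)]))
print("endR",tri([T,S],[t(347,198,335,195,k),t(175,182,265,250,2.5)]))
print("tips",tri([T,S],[t(47,253,180,170,k),t(48,72,260,155,k)]),tri([T,S],[t(272,291,180,170,k),t(65,172,260,155,k)]))
for c in (T,S): 
    print("yel",[b for b in blobs(c["pixels"],(18,120,100),(34,255,255),3)][:8])
for z in (.179,): # tongue tips/corners in top view
    print("tongue tips",onz(T,t(48,243,180,170,k),.182),onz(T,t(275,284,180,170,k),.182))
print("spanner etc", onz(T,(316,275),.01),onz(T,(318,165),.08))
E
```

```text
tab (array([0.5859, 0.2369, 0.2007]), array([0.3, 0.3]))
sleeve (array([ 0.5428, -0.197 ,  0.1319]), array([0.6, 0.6]))
endL (array([ 0.5882, -0.0845,  0.1314]), array([0.1, 0.1]))
endR (array([ 0.4946, -0.3075,  0.1327]), array([0.5, 0.6]))
tips (array([0.5025, 0.3361, 0.1662]), array([0.6, 0.5])) (array([0.4775, 0.1675, 0.1687]), array([0.3, 0.3]))
yel [([12.4, 72.7], [11, 69, 4, 9, 12]), ([15.9, 71.6], [14, 69, 5, 6, 12]), ([8.0, 72.0], [6, 70, 5, 5, 5]), ([27.2, 74.2], [23, 70, 9, 11, 45]), ([18.9, 78.5], [17, 76, 4, 5, 10]), ([28.5, 82.5], [27, 81, 3, 4, 6]), ([25.6, 87.0], [22, 83, 8, 9, 27]), ([26.7, 93.3], [26, 93, 2, 2, 3])]
yel [([315.3, 51.7], [274, 33, 90, 37, 2401]), ([270.2, 42.0], [265, 36, 9, 16, 95]), ([262.4, 99.4], [259, 98, 7, 4, 18]), ([169.0, 106.6], [167, 105, 4, 5, 8]), ([366.2, 134.1], [363, 126, 11, 14, 87]), ([314.5, 145.0], [313, 145, 4, 1, 4]), ([296.5, 147.0], [292, 147, 10, 1, 10]), ([282.2, 176.8], [272, 172, 25, 12, 96])]
tongue tips [0.5094 0.3312 0.182 ] [0.4819 0.1634 0.182 ]
spanner etc [0.4301 0.0115 0.01  ] [0.746  0.0108 0.08  ]
```

```bash
python3 -m pendant '[[[0,0,-12],10.2],[[0,0,-12],10.2],[[0,0,-12],10.2],[[0,0,-12],10.2],[[0,0,-12],10.2],[[0,0,-12],10.2],[[0,0,-12],10.2],[[0,0,-12],10.2]]' 0 20; python3 -m pendant '[[[45,33,0],0],[[45,33,0],0],[[45,33,0],0],[[45,33,0],0],[[45,33,0],0],[[45,33,0],0],[[45,33,0],0],[[45,33,0],0]]'; python3 -m pendant '[[[0,0,0],0],[[0,0,0],0]]'
python3 - <<'E'
from h import *
from rig import camera,robot
np.set_printoptions(precision=4,suppress=True)
o=robot.get_obs();p,R=pose(o);print(p,R)
c=camera("wrist");cv2.imwrite("pics/w1.png",c["pixels"]);print(c["mtx"],c["R"],c["t"],-c["R"].T@c["t"])
np.savez("pics/w1.npz",**c)
E
```

```text
time: 1.2
position: [0.1814, 0.5978, 0.3406]
tool_rot: [0.997, -0.077, -0.0, 0.0]
ft_force: [-0.4, -0.7, -0.2]
grip_width: 0.0148
time: 2.2
position: [0.4996, 0.2823, 0.3405]
tool_rot: [0.997, -0.074, -0.0, -0.0]
ft_force: [1.1, 0.2, -0.4]
grip_width: 0.0005
time: 2.45
position: [0.4981, 0.2837, 0.3402]
tool_rot: [0.997, -0.074, -0.001, -0.0]
ft_force: [-1.3, -0.1, -0.1]
grip_width: 0.0008
[0.4981 0.2837 0.3402] [[ 0.9889 -0.1483 -0.0015]
 [-0.1483 -0.9889  0.0002]
 [-0.0015  0.     -1.    ]]
[[389.2119   0.     325.0417]
 [  0.     389.2119 241.4481]
 [  0.       0.       1.    ]] [[ 0.989  -0.1478 -0.0019]
 [-0.1405 -0.9441  0.2981]
 [-0.0458 -0.2946 -0.9545]] [-0.4505  0.2737  0.5899] [0.511  0.3656 0.4806]
```

View pics/w1.png

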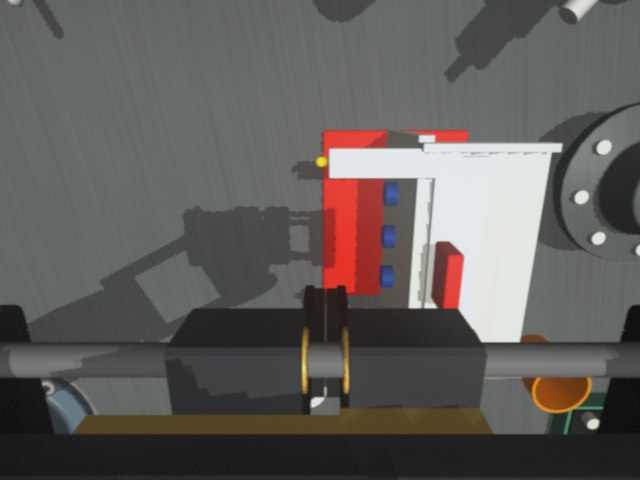

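The wrist view shows the left hook tip at (321,161), the left tongue spanning rows 149–178 with its tip at column 330, and the tab's upper face near (450,245). The jaw line is nearly parallel to the tongue.

```bash
python3 - <<'E'
from h import *
np.set_printoptions(precision=4,suppress=True)
c=dict(np.load("pics/w1.npz")); im=c["pixels"]
hsv=cv2.cvtColor(im,cv2.COLOR_BGR2HSV)
w=(hsv[...,1]<40)&(hsv[...,2]>190)
E=[]
for u in range(335,415,8):
    r=np.where(w[135:200,u])[0]+135; E.append((u,r.min()-.5,r.max()+.5))
E=np.array(E); print(E[[0,-1]])
for k in (1,2):
    a,b=np.polyfit(E[:,0],E[:,k],1); A=onz(c,(335,a*335+b),.183);B=onz(c,(410,a*410+b),.183)
    print("tongue edge",A,B,"yaw",np.degrees(np.arctan2(*(B-A)[[1,0]])))
r=[np.where(w[v,300:415])[0].min()+300 for v in range(153,176,3)];print("tip cols",r, onz(c,(np.median(r)-.5,163),.183))
print("yel",b:=blobs(im[100:300,300:420],(18,120,100),(34,255,255),3)); 
print(onz(c,(321,161),.176))
g=cv2.inRange(hsv,(0,120,90),(8,255,255))[225:320,428:475]; ys,xs=np.where(g); print("tab bbox",xs.min()+428,xs.max()+428,ys.min()+225,ys.max()+225)
print(blobs(im[225:320,428:475],(0,120,200),(8,255,255),20),[hsv[v,u].tolist() for v,u in((260,442),(280,453),(247,450))])
for X in [(437,242),(460,250),(446,310)]: print(X,onz(c,X,.218))
E
```

```text
[[335.  148.5 177.5]
 [407.  148.5 177.5]]
tongue edge [0.5148 0.3444 0.183 ] [0.5701 0.3362 0.183 ] yaw -8.491766737199
tongue edge [0.5118 0.3231 0.183 ] [0.5683 0.3147 0.183 ] yaw -8.483998619301786
tip cols [np.int64(330), np.int64(329), np.int64(329), np.int64(329), np.int64(330), np.int64(329), np.int64(329), np.int64(329)] [0.5084 0.3346 0.183 ]
yel [([21.6, 61.2], [16, 56, 12, 11, 111])]
[0.5029 0.3362 0.176 ]
tab bbox 433 463 243 308
[([25.4, 55.9], [16, 30, 20, 53, 751])] [[2, 104, 93], [1, 185, 229], [0, 120, 119]]
(437, 242) [0.5766 0.2725 0.218 ]
(460, 250) [0.5924 0.2641 0.218 ]
(446, 310) [0.5799 0.2181 0.218 ]
```

The stand yaw is -8.49° and the tool is at -8.53°, so tool x matches stand x and tool y is stand -y. Next I'll go down in front of the tab and push it back.

```bash
python3 -m pendant '[[[10,16,30],0],[[10,17,30],0],[[10,0,30],0],[[10,0,20],0],[[5,0,17],0],[[0,0,0],0],[[0,0,0],0]]'; python3 -m pendant '[[[15,0,0],0],[[15,0,0],0],[[12,0,0],0],[[10,0,0],0],[[8,0,0],0],[[8,0,0],0],[[0,0,0],0],[[0,0,0],0]]'
```

```text
time: 3.38
position: [0.5385, 0.2449, 0.2143]
tool_rot: [0.997, -0.074, 0.001, -0.0]
ft_force: [0.0, -0.9, 0.5]
grip_width: 0.0005
time: 4.38
position: [0.6056, 0.2343, 0.2133]
tool_rot: [0.997, -0.074, 0.0, 0.0]
ft_force: [0.6, 0.1, 0.2]
grip_width: 0.0006
```

```bash
python3 -m pendant '[[[4,0,0],0],[[0,0,0],0]]'; python3 -m pendant '[[[3,0,0],0],[[0,0,0],0]]';  python3 -m pendant '[[[3,0,0],0],[[0,0,0],0]]'
python3 - <<'E'
from h import *
from rig import camera
T=camera("top")["pixels"];W=camera("wrist")["pixels"]
cv2.imwrite("pics/p2.png",np.hstack([cv2.resize(T[165:261,175:303],(400,300)),cv2.resize(W,(400,300))]))
E
```

```text
time: 4.62
position: [0.6094, 0.2338, 0.2133]
tool_rot: [0.997, -0.074, -0.0, 0.0]
ft_force: [-0.6, -0.1, -1.5]
grip_width: 0.0006
time: 4.88
position: [0.6113, 0.2335, 0.2133]
tool_rot: [0.997, -0.074, -0.001, 0.0]
ft_force: [-4.2, 0.7, 1.3]
grip_width: 0.0005
time: 5.12
position: [0.6114, 0.2335, 0.2133]
tool_rot: [0.997, -0.074, -0.005, 0.0]
ft_force: [-9.7, 0.3, 5.0]
grip_width: 0.0005
```

View pics/p2.png

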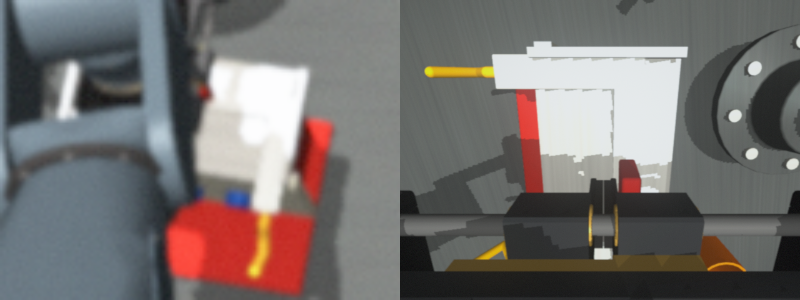

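The stop is reached: force rose to 9.7 N at the predicted place, and in the wrist crop the left hook (425–495, 70) is clear of the tongue. Now I back off and measure both hooks from two places.

```bash
python3 -m pendant '[[[-15,0,0],0],[[-15,0,-10],0],[[-20,0,-30],0],[[-20,-10,-40],0],[[-20,-10,-47],0],[[-30,-13,0],0],[[0,0,0],0],[[0,0,0],0]]'
cat > shot.py <<'E'
import sys; from h import *; from rig import camera,robot
for n in sys.argv[2:]:
    c=camera(n); np.savez(f"pics/{sys.argv[1]}_{n}.npz",**c)
print(robot.get_obs()["position"])
E
python3 shot.py A wrist side top
python3 -m pendant '[[[0,25,0],0],[[0,40,0],0],[[0,40,0],0],[[0,40,0],0],[[0,25,0],0],[[0,0,0],0],[[0,0,0],0]]'
python3 shot.py B wrist side top
python3 - <<'E'
from h import *
L=[]
for n in ("A_wrist","B_wrist","A_side","B_top"):
    c=np.load(f"pics/{n}.npz"); im=c["pixels"]
    print(n,blobs(im,(18,120,90),(34,255,255),30) if "wrist" in n else "")
    L.append(im)
cr=lambda im,x,y,w,h:cv2.resize(im[y:y+h,x:x+w],(400,300),interpolation=cv2.INTER_CUBIC)
cv2.imwrite("pics/ab.png",np.vstack([np.hstack([cr(L[0],240,100,240,180),cr(L[1],240,100,240,180)]),np.hstack([cr(L[2],260,155,112,84),cr(L[3],180,170,112,84)])]))
E
```

```text
time: 6.22
position: [0.5019, 0.2832, 0.3409]
tool_rot: [0.997, -0.074, 0.001, -0.0]
ft_force: [0.6, -0.5, 0.6]
grip_width: 0.0004
[0.50232458 0.28278134 0.34011461]
time: 7.25
position: [0.477, 0.1153, 0.3404]
tool_rot: [0.997, -0.074, -0.0, -0.0]
ft_force: [-0.6, 0.2, 0.1]
grip_width: 0.0006
[0.4767146  0.1159208  0.34041569]
A_wrist [([345.8, 160.3], [311, 154, 70, 14, 651]), ([304.3, 361.6], [301, 330, 7, 64, 303]), ([346.0, 363.5], [343, 331, 7, 63, 290]), ([557.6, 399.7], [528, 379, 57, 34, 213]), ([398.3, 414.3], [388, 409, 22, 17, 205]), ([459.8, 415.4], [446, 409, 28, 20, 308])]
B_wrist [([345.8, 161.0], [310, 155, 71, 13, 696]), ([582.8, 255.7], [552, 226, 66, 63, 542]), ([304.3, 361.2], [302, 330, 6, 64, 292]), ([345.8, 363.4], [343, 331, 7, 63, 297]), ([370.5, 413.7], [361, 409, 22, 15, 186]), ([436.1, 413.1], [428, 409, 17, 13, 134])]
A_side 
B_top
```

View pics/ab.png

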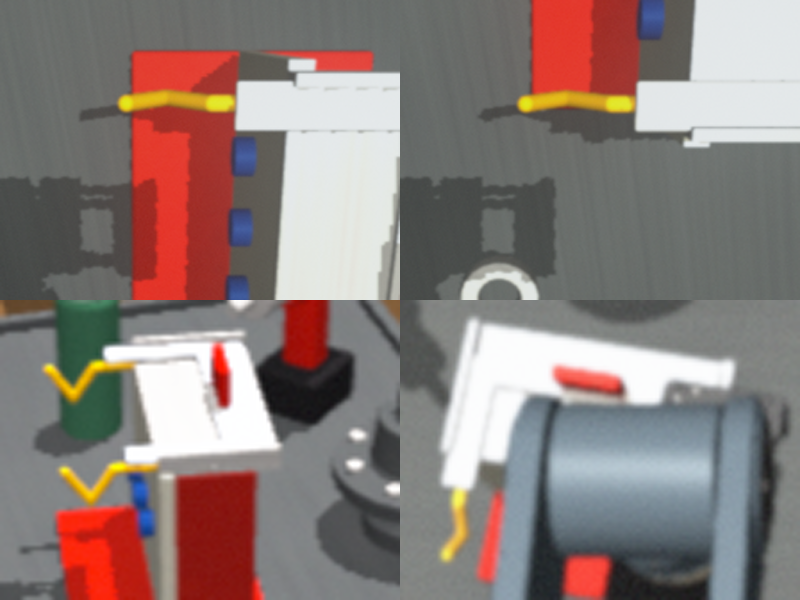

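Both hooks are clear of the tongues. Hook tips are at wrist A (315,162) and wrist B (315.6,162.4), and the tongue ends at column 381.6 in both.

```bash
python3 - <<'E'
from h import *
np.set_printoptions(precision=4,suppress=True)
l=lambda n:dict(np.load(f"pics/{n}.npz"))
A,B,S=l("A_wrist"),l("B_wrist"),l("A_side")
k=400/112; s=lambda x,y:(260+x/k,155+(y-300)/k)
a=np.radians(-8.49);ex=np.array([np.cos(a),np.sin(a),0]);ey=np.array([-np.sin(a),np.cos(a),0])
def show(n,X): print(n,X,"x' %.4f y' %.4f z %.4f"%(ex@X,ey@X,X[2]))
for n,c,u,sv in (("L",A,(315,161.8),s(47,370)),("R",B,(315.6,162.4),s(65,470))):
    X,e=tri([c,S],[u,sv]); show(n+" tip tri",X); print(e)
    show(n+" tip z.176",onz(c,u,.176))
    show(n+" tongue z.184",onz(c,(381.6,162),.184))
    show(n+" vee bottom side", onz(S,s(73,400) if n=="L" else s(91,500),.139))
E
```

```text
L tip tri [0.501  0.3351 0.1687] x' 0.4461 y' 0.4054 z 0.1687
[1.5 0.4]
L tip z.176 [0.5025 0.3356 0.176 ] x' 0.4474 y' 0.4061 z 0.1760
L tongue z.184 [0.5523 0.3289 0.184 ] x' 0.4977 y' 0.4068 z 0.1840
L vee bottom side [0.5204 0.3282 0.139 ] x' 0.4663 y' 0.4014 z 0.1390
R tip tri [0.4771 0.1669 0.1708] x' 0.4473 y' 0.2356 z 0.1708
[0.5 0.1]
R tip z.176 [0.4777 0.1674 0.176 ] x' 0.4478 y' 0.2361 z 0.1760
R tongue z.184 [0.5271 0.1611 0.184 ] x' 0.4976 y' 0.2372 z 0.1840
R vee bottom side [0.497  0.1657 0.139 ] x' 0.4671 y' 0.2372 z 0.1390
```

```bash
python3 -m pendant '[[[0,0,0],7.2],[[0,0,0],7.1]]'; python3 -m pendant '[[[14,30,0],0],[[22,42,0],0],[[24,47,0],0],[[26,50,0],0],[[26,50,0],0],[[24,47,0],0],[[22,42,0],0],[[22,40,0],0]]';  python3 -m pendant '[[[0,0,0],0],[[0,0,0],0]]'
python3 shot.py C wrist side top
python3 - <<'E'
from h import *
c=np.load("pics/C_wrist.npz"); cv2.imwrite("pics/C.png",c["pixels"]); 
E
```

```text
time: 7.65
position: [0.4766, 0.116, 0.3405]
tool_rot: [0.98, -0.199, -0.0, -0.0]
ft_force: [-0.9, 0.3, -0.2]
grip_width: 0.0004
time: 8.65
position: [0.5082, -0.2765, 0.3404]
tool_rot: [0.98, -0.197, 0.0, -0.0]
ft_force: [0.3, 0.8, 0.2]
grip_width: 0.0006
time: 8.9
position: [0.5077, -0.2743, 0.3401]
tool_rot: [0.98, -0.197, -0.001, -0.001]
ft_force: [0.2, 0.1, 0.8]
grip_width: 0.0004
[ 0.5077242  -0.27370958  0.34061382]
```

View pics/C.png

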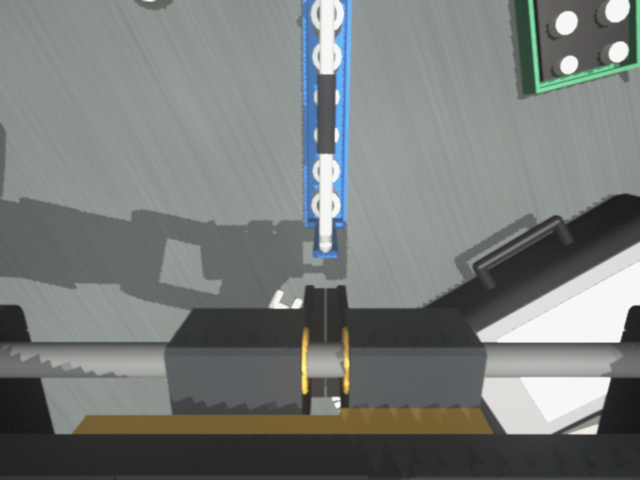

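The bar runs vertically at column ~326, with the sleeve at rows 75–153, so the tool is almost aligned with the bar.

```bash
python3 - <<'E'
from h import *
from rig import robot
np.set_printoptions(precision=4,suppress=True)
l=lambda n:dict(np.load(f"pics/{n}.npz"))
C,T=l("C_wrist"),l("C_top"); im=C["pixels"]
g=im.max(2).astype(int); E=[]
for v in range(80,150,7):
    r=np.where(g[v,310:342]<75)[0]+310; E.append((v,r.min()-.5,r.max()+.5))
E=np.array(E);print(E)
m=np.polyfit(E[:,0],E[:,1:].mean(1),1);f=lambda v:np.polyval(m,v)
col=g[60:170,326];r=np.where(col<75)[0]+60;v0,v1=r.min()-.5,r.max()+.5;print(v0,v1)
p,R=pose(robot.get_obs()); print(p,"toolyaw",np.degrees(np.arctan2(R[1,0],R[0,0])))
for z in (.132,.138):
    a,b=onz(C,(f(v0),v0),z),onz(C,(f(v1),v1),z);d=a-b
    print(z,a,b,"len",np.linalg.norm(d),"baryaw",np.degrees(np.arctan2(d[1],d[0]))-90,"mid",(a+b)/2, "in tool mm",1000*R.T@((a+b)/2-p))
far,e1=tri([C,T],[(f(v0),v0),(381.8,226.6)]);near,e2=tri([C,T],[(f(v1),v1),(402.2,235.6)])
print(far,e1,near,e2)
E
```

```text
Traceback (most recent call last):
ValueError: zero-size array to reduction operation minimum which has no identity
```

```bash
python3 - <<'E'
from h import *
from rig import robot
np.set_printoptions(precision=4,suppress=True)
l=lambda n:dict(np.load(f"pics/{n}.npz"))
C,T=l("C_wrist"),l("C_top"); im=C["pixels"]
g=im.max(2).astype(int); print(g[110,305:348].tolist()); print(g[66:84,326].tolist(),g[145:160,326].tolist())
m=(g<72).astype(np.uint8)[60:170,305:348]; n,L,s,c=cv2.connectedComponentsWithStats(m); i=1+np.argmax(s[1:,4]); print(s[i],c[i])
ys,xs=np.where(L==i);ys+=60;xs+=305
v0,v1=ys.min()-.5,ys.max()+.5
k=np.polyfit(np.unique(ys),[xs[ys==y].mean() for y in np.unique(ys)],1);f=lambda v:np.polyval(k,v)
p,R=pose(robot.get_obs()); print(p,"toolyaw",np.degrees(np.arctan2(R[1,0],R[0,0])))
for z in (.132,.138):
    a,b=onz(C,(f(v0),v0),z),onz(C,(f(v1),v1),z);d=a-b
    print(z,a,b,"len",np.linalg.norm(d),"baryaw",np.degrees(np.arctan2(d[1],d[0]))-90,"mid",(a+b)/2, "in tool mm",1000*R.T@((a+b)/2-p))
far,e1=tri([C,T],[(f(v0),v0),(381.8,226.6)]);near,e2=tri([C,T],[(f(v1),v1),(402.2,235.6)])
print(far,e1,near,e2)
E
```

```text
[184, 182, 168, 161, 175, 179, 178, 178, 178, 178, 174, 153, 114, 86, 80, 82, 85, 85, 86, 87, 90, 90, 90, 88, 90, 87, 86, 82, 82, 104, 168, 225, 241, 242, 242, 242, 241, 234, 213, 195, 226, 243, 244]
[247, 247, 247, 247, 247, 247, 247, 242, 167, 99, 93, 93, 94, 93, 93, 94, 92, 92] [92, 91, 92, 91, 91, 93, 94, 99, 155, 235, 247, 247, 247, 247, 247]Traceback (most recent call last):
  File "<stdin>", line 7, in <module>
    return _wrapfunc(a, 'argmax', axis=axis, out=out, **kwds)
    return bound(*args, **kwds)
ValueError: attempt to get argmax of an empty sequence
```

```bash
python3 - <<'E'
from h import *
from rig import robot
np.set_printoptions(precision=4,suppress=True)
l=lambda n:dict(np.load(f"pics/{n}.npz"))
C,T=l("C_wrist"),l("C_top"); im=C["pixels"]
g=im.max(2).astype(int)
m=(g<130).astype(np.uint8)[60:170,310:342]; n,L,s,c=cv2.connectedComponentsWithStats(m); i=1+np.argmax(s[1:,4]); print(s[i],c[i])
ys,xs=np.where(L==i);ys+=60;xs+=310
v0,v1=ys.min()-.5,ys.max()+.5
k=np.polyfit(np.unique(ys),[np.median(xs[ys==y]) for y in np.unique(ys)],1);f=lambda v:np.polyval(k,v)
p,R=pose(robot.get_obs()); print(p,"toolyaw",np.degrees(np.arctan2(R[1,0],R[0,0])))
for z in (.132,.138):
    a,b=onz(C,(f(v0),v0),z),onz(C,(f(v1),v1),z);d=a-b
    print(z,a,b,"len",np.linalg.norm(d),"baryaw",np.degrees(np.arctan2(d[1],d[0]))-90,"mid",(a+b)/2, "in tool mm",1000*R.T@((a+b)/2-p))
far,e1=tri([C,T],[(f(v0),v0),(381.8,226.6)]);near,e2=tri([C,T],[(f(v1),v1),(402.2,235.6)])
print(far,e1,near,e2)
E
```

```text
[   7   14   18   80 1360] [15.6096 53.2441]
[ 0.5077 -0.2737  0.3406] toolyaw -22.68069097535129
0.132 [ 0.5542 -0.164   0.132 ] [ 0.5293 -0.2237  0.132 ] len 0.06473663851891574 baryaw -22.6398715271976 mid [ 0.5418 -0.1939  0.132 ] in tool mm [  0.7204 -86.7163 208.6496]
0.138 [ 0.554  -0.1646  0.138 ] [ 0.5295 -0.2233  0.138 ] len 0.06362243523397039 baryaw -22.639871527197684 mid [ 0.5417 -0.1939  0.138 ] in tool mm [  0.7197 -86.6396 202.6495]
[ 0.553  -0.1666  0.1575] [0.4 0.1] [ 0.5299 -0.2223  0.1527] [0.2 0.1]
```

```bash
python3 -m pendant '[[[1,-20,0],0],[[0,-30,0],0],[[0,-25,0],0],[[0,-12,20],0],[[0,0,40],0],[[0,0,40],0],[[0,0,30],0],[[0,0,20],0]]' 50 40; python3 -m pendant '[[[0,0,20],0],[[0,0,15],0],[[0,0,10],0],[[0,0,6],0],[[0,0,0],0],[[0,0,0],0]]'
python3 - <<'E'
from h import *
from rig import camera,robot
c=camera("side"); T=camera("top")
print(robot.get_obs()["ft_force"])
cr=lambda im,x,y,w,h:cv2.resize(im[y:y+h,x:x+w],(400,300),interpolation=cv2.INTER_CUBIC)
cv2.imwrite("pics/g1.png",np.hstack([cr(c["pixels"],255,230,160,120),cr(camera("wrist")["pixels"],0,0,640,480)]))
E
```

```text
time: 10.05
position: [0.5421, -0.1931, 0.1892]
tool_rot: [0.98, -0.197, -0.001, -0.001]
ft_force: [0.3, -0.3, 1.2]
grip_width: 0.0496
time: 10.8
position: [0.5426, -0.1958, 0.1401]
tool_rot: [0.98, -0.198, 0.001, 0.0]
ft_force: [-1.0, -0.0, -0.6]
grip_width: 0.0498
[-0.20297634  0.10544116  0.42469236]
```

View pics/g1.png

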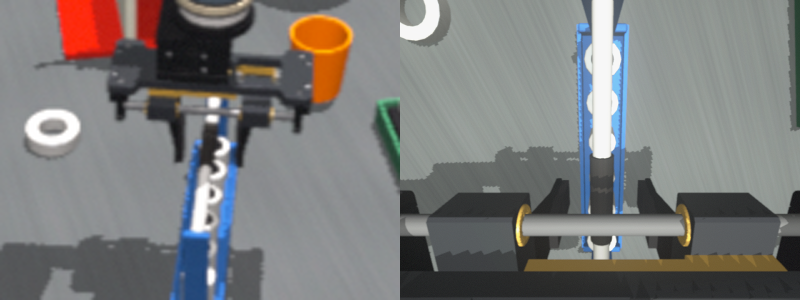

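The fingers straddle the black sleeve evenly (wrist crop: fingers at 560 and 650, sleeve at 602). Next I close and lift.

```bash
python3 -m pendant '[[[0,0,0],0],[[0,0,0],0],[[0,0,0],0],[[0,0,0],0],[[0,0,0],0],[[0,0,0],0]]' 0 45; python3 -m pendant '[[[0,0,-4],0],[[0,0,-8],0],[[0,0,-12],0],[[0,0,-16],0],[[0,0,-20],0],[[0,0,-15],0],[[0,0,-10],0],[[0,0,0],0]]';  python3 -m pendant '[[[0,0,0],0],[[0,0,0],0]]'
python3 - <<'E'
from h import *
from rig import camera,robot
o=robot.get_obs();print(o["ft_force"],o["moment"],o["position"])
cr=lambda im,x,y,w,h:cv2.resize(im[y:y+h,x:x+w],(400,300),interpolation=cv2.INTER_CUBIC)
S=camera("side");W=camera("wrist"); np.savez("pics/G_wrist.npz",**W)
cv2.imwrite("pics/g2.png",np.hstack([cr(S["pixels"],235,200,200,150),cr(W["pixels"],0,0,640,480)]))
E
```

```text
time: 11.7
position: [0.5419, -0.1954, 0.1395]
tool_rot: [0.98, -0.198, -0.0, -0.0]
ft_force: [-1.8, 0.7, 0.9]
grip_width: 0.0148
time: 12.7
position: [0.5427, -0.1958, 0.2256]
tool_rot: [0.98, -0.198, 0.001, 0.0]
ft_force: [0.6, -0.2, -6.5]
grip_width: 0.0146
time: 12.95
position: [0.5418, -0.1953, 0.2237]
tool_rot: [0.98, -0.198, -0.001, -0.0]
ft_force: [0.9, 0.2, -6.8]
grip_width: 0.0147
[ 0.88238879  0.24911679 -6.83564781] [-0.16747227  0.08997928  0.0353652 ] [ 0.54178228 -0.1952595   0.2237001 ]
```

View pics/g2.png

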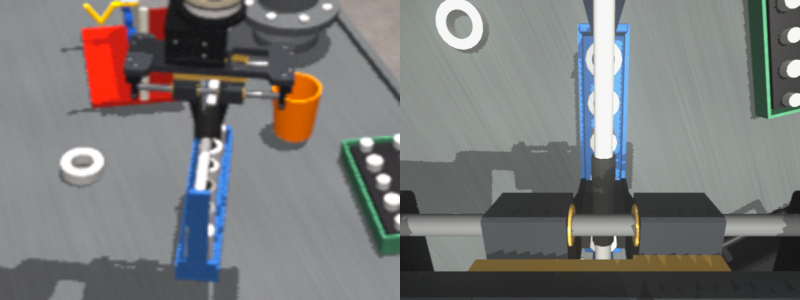

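Lift is good (6.8 N, about 0.69 kg, upright). I'll square up to the stand, draw in so the leading end stays in front of the hooks, then carry across.

```bash
python3 -m pendant '[[[0,0,0],-7.1],[[0,0,0],-7.1],[[-15,-10,0],0],[[-30,-20,0],0],[[-36,-30,0],0],[[-36,-30,0],0],[[-30,-30,0],0],[[-25,-30,0],0]]'; python3 -m pendant '[[[0,-20,0],0],[[0,0,0],0],[[0,0,0],0]]'
cat > st.py <<'E'
from h import *; from rig import robot
a=np.radians(-8.49);ex=np.array([np.cos(a),np.sin(a),0]);ey=np.array([-np.sin(a),np.cos(a),0])
p=[];F=[]
o=robot.get_obs();X,R=pose(o);print("x' %.4f y' %.4f z %.4f yaw %.2f"%(ex@X,ey@X,X[2],np.degrees(np.arctan2(R[1,0],R[0,0]))),"F",o["ft_force"].round(1),"M",o["moment"].round(2))
E
python3 st.py
```

```text
time: 14.05
position: [0.3935, -0.0205, 0.2247]
tool_rot: [0.997, -0.075, 0.0, -0.0]
ft_force: [0.5, 0.4, -7.1]
grip_width: 0.0147
time: 14.42
position: [0.3984, -0.0025, 0.2248]
tool_rot: [0.997, -0.075, 0.001, 0.001]
ft_force: [-0.3, -0.2, -6.5]
grip_width: 0.0146
x' 0.3944 y' 0.0563 z 0.2248 yaw -8.55 F [-0.3 -0.2 -6.5] M [-0.13  0.11 -0.02]
```

```bash
python3 -m pendant '[[[0,-25,0],0],[[0,-40,0],0],[[0,-45,0],0],[[0,-45,0],0],[[0,-45,4],0],[[0,-35,5],0],[[0,-20,4],0],[[0,-10,0],0]]'; python3 -m pendant '[[[0,0,0],0],[[0,0,0],0],[[0,0,0],0]]'; python3 st.py
python3 - <<'E'
from h import *
from rig import camera
cr=lambda im,x,y,w,h:cv2.resize(im[y:y+h,x:x+w],(400,300),interpolation=cv2.INTER_CUBIC)
S=camera("side");W=camera("wrist");np.savez("pics/H_wrist.npz",**W)
cv2.imwrite("pics/h1.png",np.hstack([cr(S["pixels"],220,130,160,120),cr(W["pixels"],0,0,640,480)]))
E
```

```text
time: 15.42
position: [0.4378, 0.2605, 0.2109]
tool_rot: [0.997, -0.075, -0.0, 0.0]
ft_force: [-0.8, -0.9, -7.3]
grip_width: 0.0143
time: 15.8
position: [0.4372, 0.2594, 0.2117]
tool_rot: [0.997, -0.076, -0.0, 0.0]
ft_force: [0.3, 0.4, -6.5]
grip_width: 0.0148
x' 0.3941 y' 0.3211 z 0.2117 yaw -8.66 F [ 0.3  0.4 -6.5] M [-0.05  0.07 -0.  ]
```

View pics/h1.png

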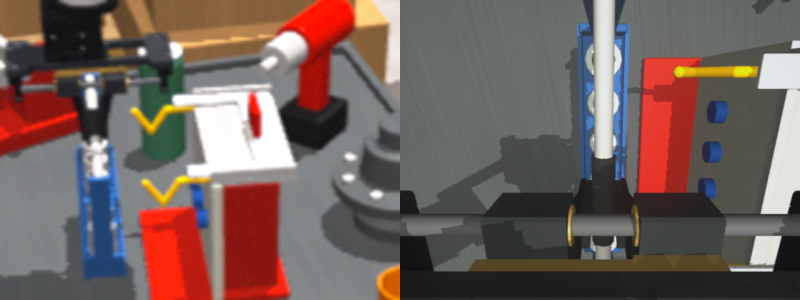

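The caddy hangs upright in front of the hooks, bar parallel to them, with the hook ahead at wrist crop (680,70). I'll go in over the tips now.

```bash
python3 -m pendant '[[[8,0,0],0],[[16,0,0],0],[[20,0,0],0],[[16,0,0],0],[[10,0,0],0],[[5,0,0],0],[[0,0,0],0],[[0,0,0],0]]'; python3 st.py;  python3 -m pendant '[[[0,0,6],0],[[0,0,8],0],[[0,0,8],0],[[0,0,6],0],[[0,0,4],0],[[0,0,0],0],[[0,0,0],0]]'; python3 st.py
```

```text
time: 16.9
position: [0.5104, 0.2491, 0.2114]
tool_rot: [0.997, -0.075, -0.001, 0.0]
ft_force: [-0.0, 0.2, -5.4]
grip_width: 0.0146
x' 0.4681 y' 0.3218 z 0.2114 yaw -8.57 F [-0.   0.2 -5.4] M [-0.1   0.01 -0.04]
time: 17.77
position: [0.5116, 0.2491, 0.1798]
tool_rot: [0.997, -0.075, 0.0, -0.0]
ft_force: [-0.7, -0.6, -7.5]
grip_width: 0.0149
x' 0.4692 y' 0.3219 z 0.1798 yaw -8.59 F [-0.7 -0.6 -7.5] M [-0.14  0.11 -0.03]
```

Bar is at about z 0.170 with no contact yet. I'll creep down and watch the force.

```bash
for i in 1; do :; done; python3 -m pendant '[[[0,0,3],0],[[0,0,2],0],[[0,0,0],0]]'; python3 st.py; python3 -m pendant '[[[0,0,2],0],[[0,0,0],0],[[0,0,0],0]]'; python3 st.py;  python3 -m pendant '[[[0,0,2],0],[[0,0,0],0],[[0,0,0],0]]'; python3 st.py
python3 - <<'E'
from h import *
from rig import camera
cr=lambda im,x,y,w,h:cv2.resize(im[y:y+h,x:x+w],(400,300),interpolation=cv2.INTER_CUBIC)
S=camera("side");W=camera("wrist");np.savez("pics/I_wrist.npz",**W);np.savez("pics/I_side.npz",**S)
cv2.imwrite("pics/i1.png",np.hstack([cr(S["pixels"],250,150,100,75),cr(W["pixels"],240,0,240,180)]))
E
```

```text
time: 18.15
position: [0.5111, 0.249, 0.1743]
tool_rot: [0.997, -0.075, -0.0, 0.0]
ft_force: [0.0, -0.5, -6.1]
grip_width: 0.0146
x' 0.4687 y' 0.3217 z 0.1743 yaw -8.59 F [ 0.  -0.5 -6.1] M [-0.06  0.1  -0.01]
time: 18.52
position: [0.5113, 0.2491, 0.1725]
tool_rot: [0.997, -0.075, -0.0, 0.0]
ft_force: [-0.4, 0.3, -6.7]
grip_width: 0.0147
x' 0.4689 y' 0.3218 z 0.1725 yaw -8.58 F [-0.4  0.3 -6.7] M [-0.03  0.06  0.05]
time: 18.9
position: [0.5106, 0.2492, 0.1705]
tool_rot: [0.997, -0.075, -0.001, -0.0]
ft_force: [-2.0, 1.2, -4.4]
grip_width: 0.0146
x' 0.4682 y' 0.3219 z 0.1705 yaw -8.59 F [-2.   1.2 -4.4] M [0.14 0.5  0.04]
```

View pics/i1.png

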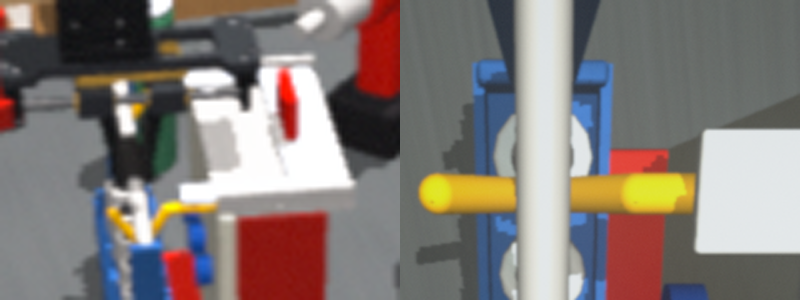

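The bar is in the vee (left hook at wrist crop (545,190), tip at 435) and contact has just started, pushing slightly to -x. I'll ease 1 mm forward and settle further.

```bash
python3 -m pendant '[[[-1,0,0],0],[[0,0,1],0],[[0,0,0],0],[[0,0,0],0]]'; python3 st.py; python3 -m pendant '[[[0,0,1],0],[[0,0,0],0],[[0,0,0],0]]'; python3 st.py
```

```text
time: 19.5
position: [0.5102, 0.2493, 0.1698]
tool_rot: [0.997, -0.075, -0.0, -0.0]
ft_force: [-3.4, 0.6, -0.7]
grip_width: 0.0151
x' 0.4679 y' 0.3219 z 0.1698 yaw -8.59 F [-3.4  0.6 -0.7] M [0.05 0.6  0.04]
time: 19.88
position: [0.5098, 0.2493, 0.1689]
tool_rot: [0.997, -0.075, -0.0, 0.0]
ft_force: [-5.0, 0.1, 2.6]
grip_width: 0.015
x' 0.4674 y' 0.3219 z 0.1689 yaw -8.57 F [-5.   0.1  2.6] M [0.11 0.88 0.09]
```

```bash
python3 -m pendant '[[[-1.5,0,0],0],[[0,0,0],0],[[0,0,0],0]]'; python3 st.py; python3 -m pendant '[[[-1,0,0.5],0],[[0,0,0],0],[[0,0,0],0]]'; python3 st.py; python3 -m pendant '[[[0,0,1],0],[[0,0,0],0],[[0,0,0],0]]'; python3 st.py
```

```text
time: 20.25
position: [0.5097, 0.2494, 0.1689]
tool_rot: [0.997, -0.075, 0.001, -0.0]
ft_force: [-2.0, -0.0, 1.7]
grip_width: 0.0152
x' 0.4672 y' 0.3219 z 0.1689 yaw -8.58 F [-2.  -0.   1.7] M [-0.09  0.36  0.13]
time: 20.62
position: [0.5095, 0.2495, 0.1688]
tool_rot: [0.997, -0.075, 0.002, -0.0]
ft_force: [2.4, -2.6, 3.4]
grip_width: 0.0147
x' 0.4671 y' 0.3220 z 0.1688 yaw -8.58 F [ 2.4 -2.6  3.4] M [-0.46 -0.24  0.13]
time: 21.0
position: [0.5096, 0.2495, 0.1686]
tool_rot: [0.997, -0.075, 0.002, -0.0]
ft_force: [0.3, -2.1, 9.1]
grip_width: 0.0151
x' 0.4671 y' 0.3220 z 0.1686 yaw -8.59 F [ 0.3 -2.1  9.1] M [-0.53 -0.08  0.03]
```

Now it's stiff in x and z. The hooks carry about 16 N and the moment (0.5 Nm) is small against the span, so both sides share the load. I'll release with a limited opening and rise.

```bash
python3 -m pendant '[[[0,0,-1],0],[[0,0,0],0],[[0,0,0],0],[[0,0,0],0]]' 36 20; python3 st.py; python3 -m pendant '[[[0,0,-3],0],[[0,0,-8],0],[[0,0,-15],0],[[0,0,-20],0],[[0,0,-25],0],[[0,0,-25],0],[[0,0,0],0],[[0,0,0],0]]'; python3 st.py; python3 shot.py K side top wrist
python3 - <<'E'
from h import *
np.set_printoptions(precision=4,suppress=True)
c=dict(np.load("pics/K_wrist.npz"));s=dict(np.load("pics/K_side.npz"));cr=lambda im,x,y,w,h:cv2.resize(im[y:y+h,x:x+w],(400,300),interpolation=cv2.INTER_CUBIC)
t=dict(np.load("pics/K_top.npz"))
cv2.imwrite("pics/k1.png",np.vstack([np.hstack([cr(s["pixels"],250,150,100,75),cr(c["pixels"],0,0,640,480)]),np.hstack([cr(t["pixels"],180,170,112,84),cr(c["pixels"],240,0,240,180)])]))
E
```

```text
time: 21.5
position: [0.5075, 0.2497, 0.1676]
tool_rot: [0.997, -0.075, -0.001, 0.0]
ft_force: [0.7, 0.3, -0.1]
grip_width: 0.0353
x' 0.4650 y' 0.3218 z 0.1676 yaw -8.59 F [ 0.7  0.3 -0.1] M [-0.09  0.09 -0.03]
time: 22.5
position: [0.5074, 0.2494, 0.2638]
tool_rot: [0.997, -0.075, -0.0, 0.0]
ft_force: [-0.3, 1.0, -0.1]
grip_width: 0.0358
x' 0.4650 y' 0.3216 z 0.2638 yaw -8.59 F [-0.3  1.  -0.1] M [-0.09  0.07 -0.02]
[0.50714779 0.24937842 0.26293322]
```

View pics/k1.png

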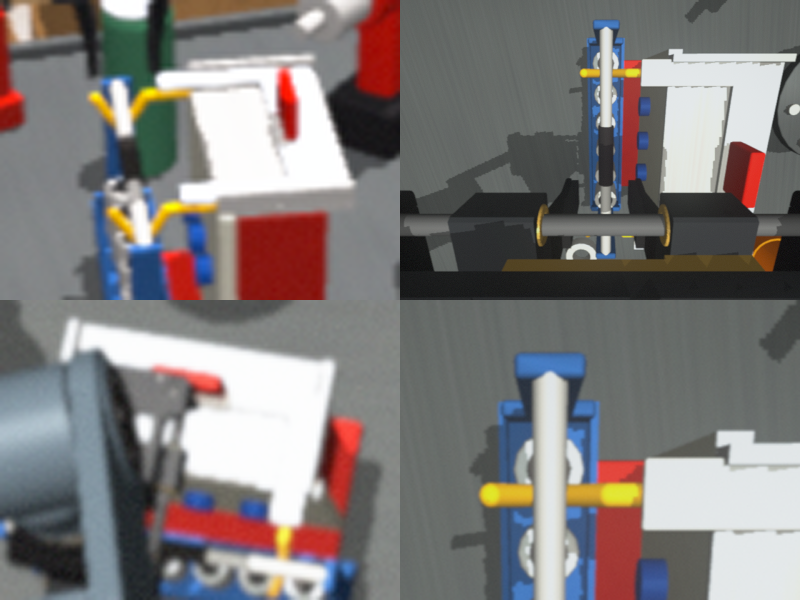

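The side crop shows the bar in both vees (hooks at (125,100) and (150,215)), the caddy upright and the gripper clear. Picture budget is spent, so from here I use numbers. Next I go over the tab and push the keeper forward from behind.

```bash
python3 -m pendant '[[[0,0,-15],0],[[10,0,-12],0],[[25,0,0],0],[[35,0,0],0],[[35,0,0],0],[[35,0,0],0],[[25,0,0],0],[[12,0,0],0]]' 0 20;  python3 -m pendant '[[[0,0,15],0],[[0,0,25],0],[[0,0,20],0],[[0,0,12],0],[[0,0,4],0],[[0,0,0],0],[[0,0,0],0]]'; python3 st.py
```

```text
time: 23.65
position: [0.6848, 0.2225, 0.2915]
tool_rot: [0.997, -0.075, 0.001, -0.0]
ft_force: [-0.8, -0.1, 0.4]
grip_width: 0.0004
time: 24.52
position: [0.6834, 0.2233, 0.2161]
tool_rot: [0.997, -0.075, 0.001, -0.0]
ft_force: [-0.1, 0.3, -0.2]
grip_width: 0.0007
x' 0.6429 y' 0.3217 z 0.2161 yaw -8.59 F [-0.1  0.3 -0.2] M [-0.03  0.01  0.01]
```

```bash
python3 -m pendant '[[[-12,0,0],0],[[-14,0,0],0],[[-12,0,0],0],[[-12,0,0],0],[[-10,0,0],0],[[-10,0,0],0],[[-6,0,0],0],[[0,0,0],0]]'; python3 st.py; python3 -m pendant '[[[-4,0,0],0],[[0,0,0],0],[[0,0,0],0]]'; python3 st.py; python3 -m pendant '[[[-3,0,0],0],[[0,0,0],0],[[0,0,0],0]]'; python3 st.py;
```

```text
time: 25.52
position: [0.6068, 0.2347, 0.2151]
tool_rot: [0.997, -0.075, -0.001, 0.0]
ft_force: [-0.2, 0.1, 0.6]
grip_width: 0.0005
x' 0.5655 y' 0.3217 z 0.2151 yaw -8.58 F [-0.2  0.1  0.6] M [-0.08  0.07  0.02]
time: 25.9
position: [0.6036, 0.2351, 0.2149]
tool_rot: [0.997, -0.075, -0.0, 0.0]
ft_force: [0.4, 0.3, -0.2]
grip_width: 0.0002
x' 0.5622 y' 0.3217 z 0.2149 yaw -8.59 F [ 0.4  0.3 -0.2] M [-0.11  0.02  0.06]
time: 26.28
position: [0.6006, 0.2356, 0.215]
tool_rot: [0.997, -0.075, -0.0, 0.0]
ft_force: [1.0, 0.3, -0.1]
grip_width: 0.0005
x' 0.5593 y' 0.3217 z 0.2150 yaw -8.59 F [ 1.   0.3 -0.1] M [-0.14 -0.08  0.  ]
```

```bash
python3 -m pendant '[[[-3,0,0],0],[[0,0,0],0],[[0,0,0],0]]'; python3 st.py; python3 -m pendant '[[[-3,0,0],0],[[0,0,0],0],[[0,0,0],0]]'; python3 st.py; python3 -m pendant '[[[-3,0,0],0],[[0,0,0],0],[[0,0,0],0]]'; python3 st.py
```

```text
time: 26.65
position: [0.5975, 0.236, 0.215]
tool_rot: [0.997, -0.075, -0.0, 0.0]
ft_force: [-0.1, -0.4, -0.8]
grip_width: 0.0003
x' 0.5561 y' 0.3216 z 0.2150 yaw -8.59 F [-0.1 -0.4 -0.8] M [-0.1  -0.03 -0.04]
time: 27.02
position: [0.5946, 0.2365, 0.215]
tool_rot: [0.997, -0.075, -0.0, 0.0]
ft_force: [0.6, -0.3, 0.2]
grip_width: 0.0002
x' 0.5531 y' 0.3217 z 0.2150 yaw -8.59 F [ 0.6 -0.3  0.2] M [-0.06  0.06 -0.05]
time: 27.4
position: [0.5916, 0.2369, 0.215]
tool_rot: [0.997, -0.075, -0.0, 0.0]
ft_force: [0.7, 0.5, -0.5]
grip_width: 0.0002
x' 0.5502 y' 0.3217 z 0.2150 yaw -8.59 F [ 0.7  0.5 -0.5] M [-0.15 -0.06 -0.02]
```

```bash
python3 -m pendant '[[[-3,0,0],0],[[0,0,0],0],[[0,0,0],0]]'; python3 st.py; python3 -m pendant '[[[-3,0,0],0],[[0,0,0],0],[[0,0,0],0]]'; python3 st.py; python3 shot.py M wrist side
python3 - <<'E'
from h import *
np.set_printoptions(precision=4,suppress=True)
a=np.radians(-8.49);ex=np.array([np.cos(a),np.sin(a),0])
c=dict(np.load("pics/M_wrist.npz"));hsv=cv2.cvtColor(c["pixels"],cv2.COLOR_BGR2HSV)
print("proj tongueL tip fwd/back",*[proj(c,np.array([np.cos(a),np.sin(a),0])*x+np.array([-np.sin(a),np.cos(a),0])*.4063+[0,0,.184]) for x in (.4427,.4977)])
w=(hsv[...,1]<40)&(hsv[...,2]>190)
v=int(proj(c,ex*.4977+np.array([-np.sin(a),np.cos(a),0])*.4063+[0,0,.184])[1])
for d in (-8,-4,0,4,8): 
    r=np.where(w[v+d])[0]; 
    runs=np.split(r,np.where(np.diff(r)>1)[0]+1); print(v+d,[(int(q[0]),int(q[-1])) for q in runs if len(q)>3])
E
```

```text
time: 27.78
position: [0.5902, 0.2372, 0.2153]
tool_rot: [0.997, -0.075, 0.001, -0.0]
ft_force: [5.5, -0.8, -1.5]
grip_width: 0.0003
x' 0.5488 y' 0.3217 z 0.2153 yaw -8.60 F [ 5.5 -0.8 -1.5] M [-0.23 -0.74 -0.01]
time: 28.15
position: [0.5901, 0.2373, 0.2157]
tool_rot: [0.997, -0.075, 0.005, -0.0]
ft_force: [10.6, -2.6, -4.0]
grip_width: 0.0006
x' 0.5486 y' 0.3218 z 0.2157 yaw -8.61 F [10.6 -2.6 -4. ] M [-0.42 -1.49 -0.01]
[0.5900748  0.23721385 0.21570332]
proj tongueL tip fwd/back [ 70.5 116.1] [202.1 115.9]
107 [(68, 493), (582, 600)]
111 [(69, 493), (581, 600)]
115 [(70, 492), (581, 598)]
119 [(70, 492), (584, 594)]
123 [(71, 491)]
```

End stop felt at 10.6 N, and the tongue tip is at column 70 against 70.5 predicted for fully forward. I'll back off, rise clear and check the end state.

```bash
python3 -m pendant '[[[8,0,0],0],[[15,0,0],0],[[10,0,-15],0],[[0,0,-30],0],[[0,0,-40],0],[[0,0,-40],0],[[-10,-20,-20],0],[[0,0,0],0]]'; python3 -m pendant '[[[-20,-30,0],0],[[-40,-30,0],0],[[-40,0,0],0],[[-20,0,0],0],[[0,0,0],0],[[0,0,0],0],[[0,0,0],0]]'; python3 st.py
python3 shot.py N wrist side
python3 - <<'E'
from h import *
np.set_printoptions(precision=4,suppress=True)
a=np.radians(-8.49);ex=np.array([np.cos(a),np.sin(a),0]);ey=np.array([-np.sin(a),np.cos(a),0])
W=dict(np.load("pics/N_wrist.npz"));S=dict(np.load("pics/N_side.npz"));K=dict(np.load("pics/K_side.npz"))
pt=lambda x,y,z:ex*x+ey*y+[0,0,z]
def runs(m): 
    r=np.where(m)[0]; return [(int(q[0]),int(q[-1])) for q in np.split(r,np.where(np.diff(r)>1)[0]+1) if len(q)>2]
h=cv2.cvtColor(W["pixels"],cv2.COLOR_BGR2HSV); w=(h[...,1]<40)&(h[...,2]>150)
for y in (.4063,.36):
    q=proj(W,pt(.467,y,.160)); print("wrist y'",y,"bar predicted",q,runs(w[int(q[1])]) if 0<=q[1]<480 else "")
print("tongue pred fwd",proj(W,pt(.4427,.4063,.184)))
# side: unchanged picture around the caddy since release (bar ends, black sleeve)
for n,yy in (("farend",.4432),("nearend",.2)): print(n,proj(S,pt(.467,yy,.160)))
d=cv2.absdiff(S["pixels"],K["pixels"]).max(2)
for n,(x,y,w_,h_) in {"caddy lower near":(272,205,30,30),"bar/sleeve":(272,168,16,26)}.items(): print(n,(d[y:y+h_,x:x+w_]>40).mean().round(3))
b0,b1=dict(np.load("pics/C_side.npz"))["pixels"],S["pixels"]
D=cv2.absdiff(b0,b1).max(2)
for n,(x,y,w_,h_) in dict(gear=(325,410,76,68),spanner=(255,390,62,68),cup=(368,235,30,38),bearing=(262,272,28,22),can=(276,146,18,14)).items(): print(n,"changed px frac",(D[y:y+h_,x:x+w_]>40).mean().round(3))
cv2.imwrite("pics/n.png",S["pixels"])
E
```

```text
time: 29.25
position: [0.612, 0.2554, 0.3621]
tool_rot: [0.997, -0.074, 0.002, -0.001]
ft_force: [0.3, -0.5, -0.9]
grip_width: 0.0005
time: 30.12
position: [0.5032, 0.3308, 0.3595]
tool_rot: [0.997, -0.075, -0.0, 0.0]
ft_force: [0.9, 0.4, -0.1]
grip_width: 0.0003
x' 0.4488 y' 0.4015 z 0.3595 yaw -8.66 F [ 0.9  0.4 -0.1] M [-0.07  0.   -0.04]
[0.50290797 0.33095677 0.35962256]
wrist y' 0.4063 bar predicted [345.1 211.2] [(317, 530)]
wrist y' 0.36 bar predicted [344.4 260. ] [(343, 348), (410, 522)]
tongue pred fwd [317.4 217.8]
farend [279.3 170.8]
nearend [286.4 211.9]
caddy lower near 0.06
bar/sleeve 0.317
gear changed px frac 0.0
spanner changed px frac 0.173
cup changed px frac 0.0
bearing changed px frac 0.0
can changed px frac 0.0
```

The picture limit is reached, so I'll check the spanner against the first image and the bar's near end numerically.

```bash
python3 - <<'E'
from h import *
a=np.radians(-8.49);ex=np.array([np.cos(a),np.sin(a),0]);ey=np.array([-np.sin(a),np.cos(a),0])
S=dict(np.load("pics/N_side.npz"));D=cv2.absdiff(cv2.imread("pics/side0.png"),S["pixels"]).max(2)
for n,(x,y,w,h) in dict(gear=(325,410,76,68),spanner=(255,390,62,68),cup=(368,235,30,38),bearing=(262,272,28,22),can=(276,146,18,14)).items(): print(n,(D[y:y+h,x:x+w]>40).mean().round(3))
K=dict(np.load("pics/K_side.npz"))
# dark sleeve & bar centre along rows, K (unloaded, before keeper) vs N, vs prediction at seat
for y in (.30,.32,.34,.42,.22):
    q=proj(S,ex*.467+ey*y+[0,0,.160]); u,v=int(round(q[0])),int(round(q[1]))
    print(y,q,"K",K["pixels"][v,u-5:u+6].max(1).tolist(),"N",S["pixels"][v,u-5:u+6].max(1).tolist())
m=lambda im:cv2.inRange(cv2.cvtColor(im,cv2.COLOR_BGR2HSV),(105,120,60),(125,255,255))[160:290,255:315]
for n,i in (("K",K),("N",S)): 
    mm=cv2.moments(m(i["pixels"]),True);print(n,"blue area",mm["m00"],mm["m10"]/mm["m00"],mm["m01"]/mm["m00"])
E
```

```text
gear 0.0
spanner 0.0
cup 0.0
bearing 0.0
can 0.0
0.3 [283.3 193.8] K [136, 151, 130, 61, 64, 79, 69, 55, 72, 86, 90] N [136, 150, 131, 67, 90, 115, 101, 68, 73, 86, 89]
0.32 [282.7 190.4] K [112, 93, 58, 39, 39, 39, 45, 70, 89, 90, 87] N [111, 92, 64, 54, 58, 61, 57, 75, 89, 89, 86]
0.34 [282.1 187.1] K [112, 108, 83, 45, 48, 45, 42, 62, 82, 90, 90] N [112, 109, 82, 41, 40, 39, 36, 58, 81, 88, 89]
0.42 [279.9 174.3] K [218, 108, 136, 219, 251, 252, 220, 119, 104, 211, 241] N [177, 119, 138, 206, 245, 246, 203, 113, 89, 177, 225]
0.22 [285.8 208.1] K [191, 220, 229, 243, 253, 252, 236, 183, 137, 131, 137] N [174, 205, 215, 239, 252, 251, 229, 177, 136, 130, 136]
K blue area 609.0 30.610837438423644 65.0
N blue area 596.0 30.798657718120804 66.13590604026845
```

```bash
python3 -c "
from rig import order
print(order.hand_in())"
```

```text
the job is handed in; nothing more can be done
None
```

The caddy is hanging on both hooks with the keeper locked forward, and I handed the job in at about 30 s of the 72 s. The hand-in reports no verdict.

- **Keeper back:** I pushed the tab until the end stop showed (9.7 N), and both hooks were then clear of the tongues.
- **Carry and hang:** I gripped the caddy by its sleeve, carried it upright and brought the bar in over the tips. While still held, it sat stiff in the vees with about 16 N on the hooks. The small moment suggests both sides shared that load. After release the fingers read about 0 N and the picture showed the bar in both vees.
- **Keeper forward:** I pushed the tab from behind to the end stop (10.6 N). The left tongue tip was within 1 pixel of where fully forward should put it.

**Last checks:**
- The bar appeared within about 1 pixel (roughly 2 mm) of the seated line at both ends in the side camera.
- All five bystanders matched the first image, and the arm was raised clear.

**Checks that disagreed:**
- **Seat position:** my estimates from the hook tips and from the tongues differed by 4 mm. I settled it by feel, and the tongue estimate was the right one.
- **Bar height:** one two-camera reading gave 0.155 m. I rejected it in favour of 0.132 m from the side and top cameras.
- **Spanner:** it first seemed changed against a mid-run picture, but not against the first image.
- **Final view:** I could not view the final picture because the 12-picture limit was reached, so the closing checks are numeric only.

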